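# Open the ratchet stop of the jar rack and push one more jar into the row

## Robot

A 6-joint arm with a two-finger parallel gripper is mounted at the origin on a cart in front of the work surface, level with it; the furniture and walls round the work are solid. World frame = base frame: x ahead of the robot, y to its left, z up, the work surface at z = 0. Lengths are in m, angles in degrees, forces in N, time in s.
With the tool pointing down it reaches from about 0.35 to 0.875 m from the base axis. Payload 4.2 kg.
Tool frame: the origin (TCP) lies at the very end of the fingers, on their centre line; the grasp point (between the pads) lies 19 mm behind it; z points along the fingers, y is the line along which they close (so a half turn about z gives the same grasp; the last joint's range is limited). The gripper opens to 87 mm and grips with 3 to 60 N. Pads are 19 mm wide; open, the fingers measure 117 mm over their backs; the gripper's body (75 mm by 190 mm) begins 51 mm behind the grasp point.
Start: joints at [-60.527, 22.042, 0.453, 0, -68.411, -14.817], TCP at [0.158, -0.605, 0.185] pointing down, gripper open.
Joint ranges: [-179.83, 179.83], [-69.29, 118.12], [-61.27, 80.66], [-181.25, 117.63], [-171.15, -9.14], [-177.46, 177.46]. Speed limits (degrees/s): [159.86, 159.86, 180, 180, 180, 180].

## Interface

Orientations are given as a 3x3 rotation matrix whose columns are the frame's x, y, z axes.
In Python, from station import monitor, cams, ticket gives the robot as it stands.
- The arm moves only by the tool drive_tool, never from a script. Its argument "moves" is a list of rows, each an object with "delta_pos": the shift along the tool's x, y, z in mm, a list of three; "turn": the turn about the tool's z in rad; "claw": the opening, from 0 (shut) to 1 (fully open). A call has 1 to 12 rows; each row shifts and turns the commanded pose from where the row before left it, along the tool's axes as they then stand; what a row does not reach is not made up. A row lasts 1/8 s, in which the tool goes at most 62.5 mm and 10.7 degrees, less where a joint would pass 70% of its speed; a pose out of reach is approached as far as the arm can. A call is refused whole if a number of a shift passes 62.5 or a number of a turn 0.188, either way. A call with a gripper value outside its range is refused whole. The fingers move at their own pace and stop on an object; the grip force is fixed at half the most. Time passes only in rows, so rows that do not move let the fingers close. It gives the time, the measured TCP pose, the force, the opening and the grip force at its end, in the units of the state.
- monitor.sense(): the state, without advancing time (a new reading comes with each control period).
- cams.capture(name): name is "scene" or "top" or "wrist"; returns a dict with "color" (420x560x3 uint8, red, green, blue), "range_z" (420x560 float32, m along the optical axis (not along the pixel's ray), 0 where there is no reading), "vertical_fov" (degrees; the focal length in pixels is half the picture's height over the tangent of half this angle, whatever the lens; pixels are square), "cx", "cy" (the principal point, pixels), "extrinsics" (4x4, takes a point from camera to world coordinates). Camera axes: x right, y down, z forward; pixel columns grow to the right and rows downward; lengths in m; the calibration is good to about 2 mm. The wrist camera is an equidistant fisheye: a pixel r from the principal point sees the ray r / f radians off the axis. A picture is of the moment at which its call begins.
- ticket.finish_job(): hands the job in; it is judged then, once.
The state is a dict: "time_s": time; "joints": joint angles; "joint_velocities": joint speeds; "effort": joint torques, N m; "tcp_pos": TCP position; "ee_rot": TCP orientation; "wrist_force": force on the tool from outside, world axes, zero at the start; "moment": the same for the moment, N m; "gripper_width": opening from 0.0 (shut) to 1.0 (fully open); "gripper_force": force on a finger pad.
Only numpy, scipy, OpenCV 4.12 (cv2) and the standard library are available. Lean on these libraries where they do the work, as an engineer would, in place of code of your own. Each camera call takes 0.05 s, during which the arm holds its last target. There are 200 camera calls.

## Task

Make room in the jar rack: press the release pad on top of the sliding stop right down and, keeping it down, push the stop back along its bar, away from the two jars, all the way to the end block, then let the pad go. Then push the short jar that stands alone in front of the rack across the worktop into the gap you opened, until it stands in line with the other jars at the bar. Only press and push with the fingertips: take no jar between the fingers, lift nothing, keep the jars upright and leave the two jars in the row and everything else where they are.

Things in the scene. Friction and masses are not known exactly. Their poses are not given: they have to be found in the camera images.
- rack: Jar rack fixed to the worktop: bar 376 long, 20 deep, z 32 to 48 mm, between end blocks, fixed cheek at the left end. Origin on the worktop under the bar; y along the bar to the cheek, x away from the robot. Jars stand on the worktop on the robot's side, at the bar's front face x = -10 mm. Cheek (inner face y = 165) and sliding stop reach to x = -102 and are 72 and 64 high; right end block begins at y = -174.
- jaw (a joint): Travel of the sliding stop, m: 0 = closest to the row jars, grows as it is pushed back (rack -y), 0.115 = fully back at the end block. A ratchet (10 mm pitch; may give up to 10 mm before it bites) blocks it from going back unless the release pad is held down; it then slides with a drag of about 2 N. Towards the jars it clicks along freely.
- release (a joint): Travel of the release pad, which rides on the sliding stop, m: 0 = up, 0.007 = fully down. A spring pushes it up: 2.5 N at the top, 7 N at the bottom. The ratchet is free when the pad is more than 5.5 mm down and bites again when it is let go.
- release_top (a point): Centre of the top of the release pad (moves with it): a ribbed dark steel plate, 30 (rack x) by 36 (rack y) mm, on top of the sliding stop, 79 mm above the worktop when up. Round it, all but the web is at least 14 mm lower.
- jaw_web (a point): The face to push against: on the sliding stop's upright web (35 wide, 9 thick, up to 98 mm above the worktop), 20 mm from the pad's centre at its -y end. The point is the middle of the face's width, 90 mm above the worktop; the face looks to rack +y. A fingertip on the pad pushes the web towards rack -y.
- bay (a point): Point on the worktop in the middle of the gap that is there when the stop is all the way back: where the short jar's origin should be when it touches the bar. It belongs to the rack. The gap is then about 120 mm wide along the bar, from the right-hand jar of the row to the stop's face.
- short_jar: The jar to push in: short glass jar with a dark lid, standing alone in front of the rack, 70 mm across, 86 mm high, 0.2 to 0.4 kg. Origin at the centre of its underside, z up.
- row_jar_a: Jar already in the row (taller, green lid, 70 mm across, 101 mm high). Origin at the centre of its underside.
- row_jar_b: Jar already in the row (taller, black lid, 65 mm across, 98 mm high). Origin at the centre of its underside.
- spice: Bystander: spice jar, 41 mm across, 105 high. Origin under its centre.
- mandarin: Bystander: mandarin, 58 mm. Origin at its underside.
- lemon: Bystander: lemon, 74x51x53 mm. Origin at its underside.
- mug: Bystander: mug, 92 mm across, 95 high. Origin under its centre.
- salt_shaker: Bystander: salt shaker, 44 mm across, 90 high. Origin under its centre.
There are look-alikes about, which are no part of the job. Leave any blue look-alike of the short_jar alone.

How it is judged (in metres and radians):
On the way, in this order (a step that is already met when the one before it is completed fails the run):
1. the release pad is pressed down while the stop is still near the jars (value of joint release above 0.006 m and value of joint jaw below 0.06 m), for 0.05 s.
2. the stop has been pushed all the way back (value of joint jaw above 0.109 m), for 0.2 s.
3. the short jar stands in the gap, in line with the row (x of short_jar in the frame of rack between -0.065 and -0.03 m and y of short_jar in the frame of rack between -0.095 and 0.005 m), for 0.2 s.
At the end, for the whole second after the job is handed in: Stop within 8 mm of the end of its travel, pad let go; short jar upright and at rest in the gap, within 20 mm of touching the bar and its centre within about 48 mm of the gap's middle; row jars upright, within 25 mm of where they stood (all of step 3 and value of joint jaw above 0.107 m and value of joint release below 0.0062 m and angle between each of short_jar, row_jar_a, row_jar_b's own z axis and vertical below 0.1 rad and linear speed of short_jar below 0.02 m/s and distance of each of row_jar_a, row_jar_b from where it was at the start of the episode below 0.025 m).
It fails at once if a jar is taken between the fingers ((horizontal distance between the grasp point and row_jar_a below 0.022 m and height (world z) of the grasp point below 0.08 m) or (horizontal distance between the grasp point and row_jar_b below 0.022 m and height (world z) of the grasp point below 0.08 m) or (horizontal distance between the grasp point and short_jar below 0.022 m and height (world z) of the grasp point below 0.08 m)).
It fails at once if a jar is lifted off the worktop (height (world z) of any of row_jar_a, row_jar_b, short_jar above 0.015 m).
It fails at once if a jar is tipped (angle between any of row_jar_a, row_jar_b, short_jar's own z axis and vertical above 0.35 rad).
It fails at once if a bystander is disturbed (distance of any of spice, mandarin, lemon, mug, salt_shaker from where it was at the start of the episode above 0.03 m).
It also fails if it takes over 54 s, if anything falls off the work surface, if the arm or the gripper's body presses on something with over 40 N, if the wrist force passes 120 N, or if a joint passes its speed limit or range.

## Working session

There is one attempt and no reset: what is moved stays moved. The work goes in short steps, Python scripts to look and compute and a tool call to move; the robot and the scene stay as the last step left them, time stands still between calls to the robot, and variables do not carry over. Pictures are saved under pics/ and viewed, at most 10 in all, crops included, and the job is handed in when it is done.

Besides the shell and the picture viewer there is one more tool, called after "Request:" by a JSON object that holds its "method" and its "body". drive_tool: Moves the arm, as the interface text tells. Its arguments: {"type":"object","properties":{"moves":{"type":"array","items":{"type":"object","properties":{"delta_pos":{"type":"array","items":{"type":"number"}},"turn":{"type":"number"},"claw":{"type":"number"}}}}},"required":["moves"]}

```bash
ls; mkdir -p pics
cat > h.py <<'E'
import numpy as np, cv2
from station import monitor, cams, ticket
def cap(n):
    d=cams.capture(n); np.savez('pics/'+n+'.npz',**{k:np.asarray(v) for k,v in d.items()}); return d
def cloud(d):
    h,w=d['range_z'].shape; f=h/2/np.tan(np.radians(float(d['vertical_fov']))/2)
    u,v=np.meshgrid(np.arange(w),np.arange(h)); z=d['range_z']
    P=np.stack([(u-d['cx'])/f*z,(v-d['cy'])/f*z,z],-1); E=np.array(d['extrinsics'])
    P=P@E[:3,:3].T+E[:3,3]; P[z==0]=np.nan; return P
E
python3 - <<'E'
from h import *
for n in('scene','top'):
    d=cap(n); cv2.imwrite(f'pics/{n}0.png',cv2.cvtColor(d['color'],cv2.COLOR_RGB2BGR)); print(n,np.round(d['extrinsics'],3),d['vertical_fov'])
s=monitor.sense(); print(s['tcp_pos'],s['ee_rot'],s['time_s'],s['wrist_force'])
E
```

```text
pics
scene [[ 0.415 -0.532  0.738 -0.747]
 [-0.91  -0.226  0.349 -0.568]
 [-0.019 -0.816 -0.578  1.055]
 [ 0.     0.     0.     1.   ]] 42.25979378394182
top [[-0.021 -0.983  0.181  0.27 ]
 [-1.     0.02  -0.006  0.024]
 [ 0.002 -0.182 -0.983  1.413]
 [ 0.     0.     0.     1.   ]] 47.296237306977744
[ 0.15799232 -0.6040707   0.18446183] [[-9.67508976e-01 -2.52836005e-01 -5.80234919e-04]
 [-2.52836655e-01  9.67507182e-01  1.86527312e-03]
 [ 8.97732481e-05  1.95137314e-03 -9.99998092e-01]] 0.1 [ 0.54629597 -0.03365174 -0.60301082]
```

View pics/scene0.png

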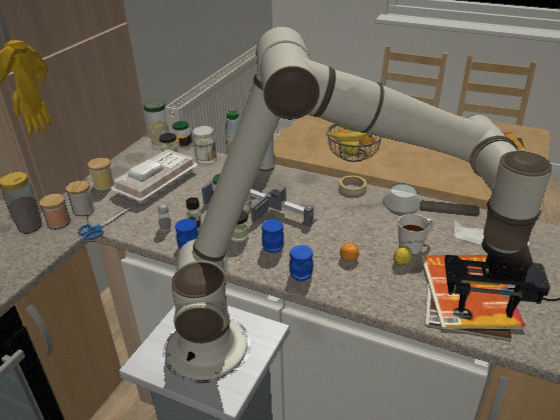

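View pics/top0.png

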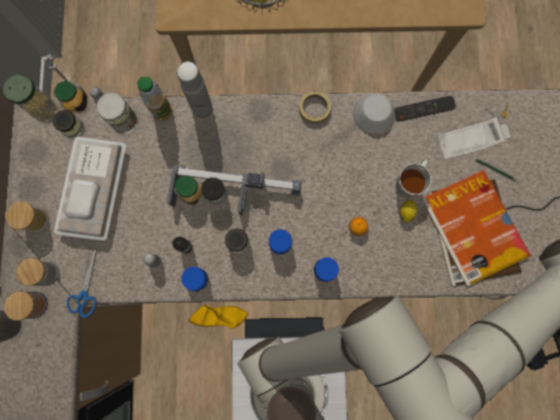

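The top view shows the bar running from (175,172) to (298,187), with the cheek at (172,185) and the stop at about (250,185). The row jars are at (188,188) and (213,188), and the dark-lidded short jar is at (236,240). The blue look-alikes are at (280,241), (326,269) and (194,279). Next I measure these with the depth image.

Run:
```python
from h import *
d=dict(np.load('pics/top.npz')); P=cloud(d); c=d['color']
c2=cv2.resize(c[150:300,150:350],None,fx=4,fy=4,interpolation=cv2.INTER_CUBIC)
cv2.imwrite('pics/topcrop.png',cv2.cvtColor(c2,cv2.COLOR_RGB2BGR))
# bar: z 38..55 in bar region
sub=P[160:200,165:310].reshape(-1,3)
m=(sub[:,2]>.040)&(sub[:,2]<.054); 
b=sub[m]; b=b[(b[:,0]>np.nanmedian(b[:,0])-.08)]
np.set_printoptions(precision=3,suppress=True)
# bar front area between stop & end block and between
for v,u in [(176,190),(178,205),(180,220),(182,235),(184,275),(185,285),(186,290)]: print('bar',P[v,u])
for n,(u,v) in dict(green=(188,188),black=(213,188),short=(236,240),spice=(181,244),shaker=(151,259),blue=(280,241),blue2=(194,279)).items():
    q=P[v-14:v+15,u-14:u+15].reshape(-1,3); z=P[v-1:v+2,u-1:u+2,2]; t=np.nanmedian(z)
    k=q[abs(q[:,2]-t)<.008]; print(n,t,np.nanmin(k,0),np.nanmax(k,0),(np.nanmin(k,0)+np.nanmax(k,0))[:2]/2)
q=P[165:215,235:270]; zz=q[...,2]
for v in range(166,216,2): print(v,(zz[v-165,::2]*1000).round())
for p in [(172,185),(254,180),(244,205),(298,187),(296,180)]: print(p,P[p[1],p[0]])
```

```text
bar [0.606 0.265 0.103]
bar [0.613 0.231 0.046]
bar [0.595 0.182 0.094]
bar [0.6   0.144 0.043]
bar [0.591 0.027 0.049]
bar [ 0.588 -0.002  0.046]
bar [ 0.584 -0.017  0.048]
green 0.1005259021615108 [0.547 0.231 0.093] [0.608 0.305 0.107] [0.577 0.268]
black 0.09955598210766547 [0.538 0.17  0.092] [0.603 0.233 0.106] [0.571 0.201]
short 0.0840676257048496 [0.394 0.105 0.077] [0.456 0.17  0.091] [0.425 0.137]
spice 0.10637377924566382 [0.398 0.271 0.099] [0.437 0.31  0.113] [0.417 0.29 ]
shaker 0.09126944409223192 [0.365 0.364 0.083] [0.391 0.392 0.094] [0.378 0.378]
blue 0.0835994427130935 [ 0.388 -0.018  0.076] [0.453 0.046 0.091] [0.421 0.014]
blue2 0.0850891348696472 [0.29  0.224 0.077] [0.353 0.287 0.093] [0.321 0.256]
166 [ 2.  4.  4.  1. -3.  3. -1.  2. -6. -5. -0. -1.  1.  1. -1. -4. -2. -1.]
168 [ 0. -1.  1.  0. -0.  2. -2.  1. -5. -2. -0. -2.  7. -6. -2. -1.  3. -2.]
170 [ 2.  1.  7. -0.  1.  2. -1. -7.  1. -3. -1. -2.  3.  0. -2. -2. -3.  1.]
172 [ -0.  -2.  -3.  -4.  -5.  -1.   1.  -2.  -3.   1.   8.  -0.  -0.   0.
 101.   6.  -4.  -3.]
174 [ 1. -1. -0. -4. -0. 61. 64. 74.
[... 1100 characters left out ...]
1.  3.  0. 58. 56. 30. -1.  4.  2. -2.  5. -1. -4.  1.  0. -6. -0. -4.]
204 [ 1. -0. 63. 60. 52. 24.  0. -1. -3.  1. -2.  0.  3. -5.  2. -1.  4. -2.]
206 [ 1.  2. 59. 56. 56. -5.  0. -1.  2. -1.  6.  4.  4.  6. -0. -7.  1. -3.]
208 [-4. nan 65. 61. 53. -2. -1.  1. -2. -1. -1. -6. -4. -5.  2. -3. -2.  1.]
210 [-3. -1. 56. 60. 30.  4. -3. -0. -1. -5. -1. -2.  1. -2. -1.  4.  3.  2.]
212 [ 0.  1. 59. 57.  0. -2.  4. -7.  2.  2. -0.  3.  4.  1. -2. -2.  0.  0.]
214 [ 2.  1. 26. 30.  2.  6. -2. -6. -2. -4.  4.  1. -1.  1.  1. -6.  1. -3.]
(172, 185) [0.588 0.322 0.072]
(254, 180) [0.596 0.086 0.081]
(244, 205) [0.529 0.117 0.055]
(298, 187) [ 0.577 -0.04   0.063]
(296, 180) [ 0.599 -0.035  0.057]
```

View pics/topcrop.png

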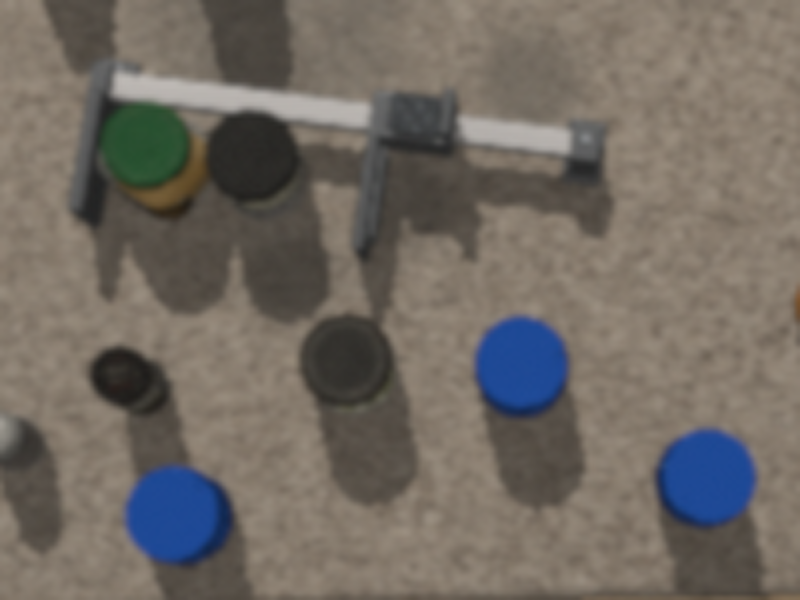

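The crop shows the stop's ribbed pad near (418,115) with the web at its right (450,115). The stop's face plate runs down to (365,245), and the end block is at (587,143). The short jar's lid is at (346,360). Now I fit the rack frame.

Run:
```python
from h import *
np.set_printoptions(precision=4,suppress=True)
d=dict(np.load('pics/top.npz')); c=d['color'].astype(int)
h,w=420,560; f=h/2/np.tan(np.radians(float(d['vertical_fov']))/2); E=d['extrinsics']
def cast(u,v,z):
    r=np.stack([(u-d['cx'])/f,(v-d['cy'])/f,np.ones_like(u*1.)],-1)@E[:3,:3].T
    return E[:3,3]+r*((z-E[2,3])/r[...,2])[...,None]
# bar: bright mask
m=(c.min(-1)>140); 
vv,uu=np.nonzero(m[165:192,172:298]); vv+=165; uu+=172
B=cast(uu,vv,.048)
u_,s_,V=np.linalg.svd(B[:,:2]-B[:,:2].mean(0)); y=V[0]*np.sign(V[0][1])
for _ in range(2):
    r=(B[:,:2]-B[:,:2].mean(0))@np.array([y[1],-y[0]]); B=B[abs(r)<.012]; y=np.linalg.svd(B[:,:2]-B[:,:2].mean(0))[2][0]; y*=np.sign(y[1])
x=np.array([y[1],-y[0]]); c0=B[:,:2].mean(0)
print('y',y,'x',x,'yaw',np.degrees(np.arctan2(-y[0],y[1])),'n',len(B),'xspread',np.ptp((B[:,:2]-c0)@x),len(uu))
P=cloud(d)
def loc(p): p=np.asarray(p)[...,:2]-c0; return np.stack([p@x,p@y],-1)
# heights grid in rack frame
L=loc(P); Z=P[...,2]; reg=(abs(L[...,0])<.16)&(abs(L[...,1])<.3)
def bb(mm,n):
    q=L[mm]; print(n,len(q),np.percentile(q,[2,50,98],axis=0).round(4).tolist())
u,v=np.meshgrid(np.arange(w),np.arange(h))
box=lambda a,b,e,g:(u>=a)&(u<=b)&(v>=e)&(v<=g)
bb(box(240,268,168,190)&(Z>.071)&(Z<.087),'pad')
bb(box(240,268,168,190)&(Z>.088),'web')
bb(box(238,250,188,216)&(Z>.05),'stop plate')
bb(box(288,308,176,198)&(Z>.05),'endblock')
bb(box(164,184,160,206)&(Z>.06),'cheek')
print('c0',c0)
for n,p in dict(green=(.577,.268),black=(.571,.201),short=(.425,.137),blue=(.421,.014)).items(): print(n,loc(p))
```

```text
y [0.1504 0.9886] x [ 0.9886 -0.1504] yaw -8.648449623209105 n 535 xspread 0.019444071354843318 535
pad 143 [[-0.0211, -0.098], [-0.0027, -0.0716], [0.0124, -0.0521]]
web 41 [[-0.018, -0.0979], [-0.003, -0.0937], [0.0141, -0.0892]]
stop plate 130 [[-0.1012, -0.051], [-0.0641, -0.0436], [-0.0304, -0.0366]]
endblock 79 [[-0.0158, -0.2038], [-0.0022, -0.1929], [0.0129, -0.1809]]
cheek 340 [[-0.1003, 0.1169], [-0.0595, 0.1432], [-0.0157, 0.1672]]
c0 [0.6142 0.1557]
green [-0.0536  0.1054]
black [-0.0495  0.0383]
short [-0.1842 -0.0469]
blue [-0.1696 -0.1691]
```

Request:
{"method": "drive_tool", "body": {"moves": [{"turn": 0.135, "claw": 0}, {"turn": 0.135, "claw": 0}, {"turn": 0.136, "claw": 0}, {"delta_pos": [-20, 45, 0], "claw": 0}, {"delta_pos": [-20, 45, 0], "claw": 0}, {"delta_pos": [-20, 45, 0], "claw": 0}, {"delta_pos": [-20, 45, 0], "claw": 0}, {"delta_pos": [-20, 45, 0], "claw": 0}, {"delta_pos": [-20, 45, 0], "claw": 0}, {"delta_pos": [-20, 45, 0], "claw": 0}, {"delta_pos": [-20, 45, 0], "claw": 0}, {"delta_pos": [-20, 45, 0], "claw": 0}]}}

```text
invalid input
```

Request:
{"method": "drive_tool", "body": {"moves": [{"delta_pos": [-20, 45, 0], "claw": 0}, {"delta_pos": [-20, 45, 0], "claw": 0}, {"delta_pos": [-20, 45, 0], "claw": 0}, {"delta_pos": [-20, 45, 0], "claw": 0}, {"delta_pos": [-20, 45, 0], "claw": 0}, {"delta_pos": [-20, 45, 0], "claw": 0}, {"delta_pos": [-14, 30, 0], "claw": 0}, {"claw": 0}, {"claw": 0}]}}

```text
invalid input
```

Run:
```python
from h import *
np.set_printoptions(precision=4,suppress=True)
s=monitor.sense(); print(s['tcp_pos'],s['ee_rot'],s['time_s'],s['wrist_force'],s['gripper_width'])
d=cap('wrist'); cv2.imwrite('pics/w1.png',cv2.cvtColor(d['color'],cv2.COLOR_RGB2BGR)); print(d['extrinsics'],d['vertical_fov'],d['cx'],d['cy'])
```

```text
[ 0.158  -0.6041  0.1845] [[-0.9675 -0.2528 -0.0006]
 [-0.2528  0.9675  0.0019]
 [ 0.0001  0.002  -1.    ]] 0.1 [ 0.5463 -0.0337 -0.603 ] 0.9972702180945493
[[-0.2526  0.9258  0.2811  0.0797]
 [ 0.9676  0.2411  0.0756 -0.6242]
 [ 0.0023  0.2911 -0.9567  0.3847]
 [ 0.      0.      0.      1.    ]] 65.70646984690485 280.1241934866176 205.41857391938677
```

View pics/w1.png

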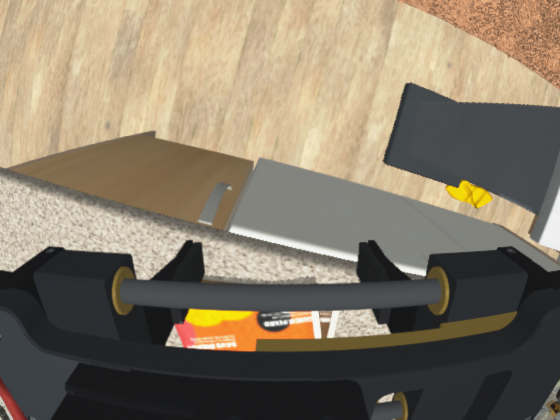

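The wrist view shows the open fingers at about (180,280) and (375,280), looking at the magazine, so the arm has not moved. The calls were refused, so I'll retry with every field given.

Request:
{"method": "drive_tool", "body": {"moves": [{"delta_pos": [0, 0, 0], "turn": 0.135, "claw": 0.0}, {"delta_pos": [0, 0, 0], "turn": 0.135, "claw": 0.0}, {"delta_pos": [0, 0, 0], "turn": 0.136, "claw": 0.0}, {"delta_pos": [-20, 45, 0], "turn": 0, "claw": 0.0}, {"delta_pos": [-20, 45, 0], "turn": 0, "claw": 0.0}, {"delta_pos": [-20, 45, 0], "turn": 0, "claw": 0.0}, {"delta_pos": [-20, 45, 0], "turn": 0, "claw": 0.0}, {"delta_pos": [-20, 45, 0], "turn": 0, "claw": 0.0}, {"delta_pos": [-20, 45, 0], "turn": 0, "claw": 0.0}]}}

```text
time_s: 1.27
tcp_pos: [0.3177, -0.3541, 0.1854]
ee_rot: [[-0.989, 0.15, 0.0], [0.15, 0.989, 0.0], [-0.0, 0.0, -1.0]]
wrist_force: [0.4, 0.6, 0.1]
gripper_width: 0.064
gripper_force: 0.0
```

Request:
{"method": "drive_tool", "body": {"moves": [{"delta_pos": [-20, 45, 0], "turn": 0, "claw": 0.0}, {"delta_pos": [-20, 45, 0], "turn": 0, "claw": 0.0}, {"delta_pos": [-20, 45, 0], "turn": 0, "claw": 0.0}, {"delta_pos": [-20, 45, 0], "turn": 0, "claw": 0.0}, {"delta_pos": [-20, 45, 0], "turn": 0, "claw": 0.0}, {"delta_pos": [-20, 45, 0], "turn": 0, "claw": 0.0}, {"delta_pos": [-20, 45, 0], "turn": 0, "claw": 0.0}, {"delta_pos": [-20, 45, 0], "turn": 0, "claw": 0.0}, {"delta_pos": [-20, 45, 0], "turn": 0, "claw": 0.0}, {"delta_pos": [-20, 45, 0], "turn": 0, "claw": 0.0}, {"delta_pos": [-14, 30, 0], "turn": 0, "claw": 0.0}, {"delta_pos": [0, 0, 0], "turn": 0, "claw": 0.0}]}}

```text
time_s: 2.78
tcp_pos: [0.6012, 0.0887, 0.1842]
ee_rot: [[-0.989, 0.147, -0.001], [0.147, 0.989, -0.0], [0.001, -0.001, -1.0]]
wrist_force: [-0.0, 0.4, -0.0]
gripper_width: 0.002
gripper_force: 0.0
```

Run:
```python
from h import *
np.set_printoptions(precision=4,suppress=True)
s=monitor.sense(); print(s['tcp_pos'],s['time_s'],s['wrist_force'],s['gripper_width'])
d=cap('wrist'); cv2.imwrite('pics/w2.png',cv2.cvtColor(d['color'],cv2.COLOR_RGB2BGR))
```

```text
[0.6012 0.0887 0.1842] 2.775 [-0.0409  0.3728 -0.0235] 0.0021113353245049565
```

View pics/w2.png

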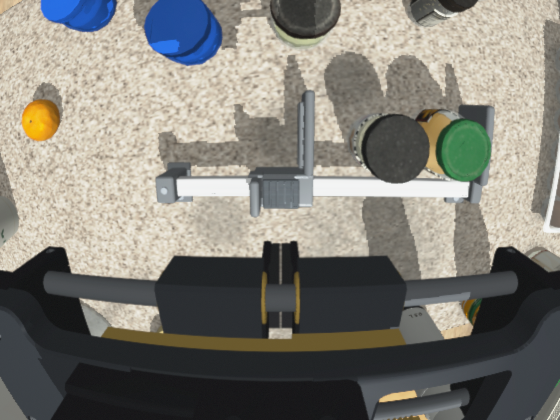

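The wrist view shows the pad at (282,187), the web at (255,195), the stop plate up to (308,95) and the closed fingertips at (281,245). I'll cast these pixels with the fisheye model.

```bash
cat >> h.py <<'E'
C0=np.array([.6142,.1557]); RX=np.array([.9886,-.1504]); RY=np.array([.1504,.9886])
def loc(p): p=np.asarray(p)[...,:2]-C0; return np.stack([p@RX,p@RY],-1)
def wcast(d,u,v,z):
    f=210/np.tan(np.radians(float(d['vertical_fov']))/2); a=np.array([u-d['cx'],v-d['cy']]); r=np.hypot(*a); t=r/f
    k=np.array([*(a/r*np.sin(t)),np.cos(t)]); E=np.array(d['extrinsics']); k=E[:3,:3]@k
    return E[:3,3]+k*(z-E[2,3])/k[2]
E
python3 - <<'E'
from h import *
np.set_printoptions(precision=4,suppress=True)
d=dict(np.load('pics/wrist.npz')); R=d['range_z']
for n,u,v,z in [('pad c',282,187,.079),('pad +y end',299,187,.079),('pad -y end',263,187,.079),('pad far',282,207,.079),('pad near',282,168,.079),('web +y',259,195,.098),('web -y',251,195,.098),('plate',308,94,.064),('endblk',188,185,.06),('endblk right',190,187,.048),('black',393,148,.098),('short',305,5,.086),('tip',281,244,.184),('tipL',264,244,.184),('tipR',298,244,.184),('cheek in',470,180,.048)]:
    p=wcast(d,u,v,z); print(n,p[:2],loc(p),'range',R[v,u])
print(loc(monitor.sense()['tcp_pos']))
E
```

```text
pad c [0.5947 0.092 ] [-0.0097 -0.0659] range 0.31334734
pad +y end [0.5971 0.1082] [-0.0098 -0.0495] range 0.3146157
pad -y end [0.592  0.0738] [-0.0097 -0.0843] range 0.3133867
pad far [0.6147 0.089 ] [ 0.0105 -0.0659] range 0.31936467
pad near [0.5762 0.0947] [-0.0284 -0.066 ] range 0.3544862
web +y [0.5944 0.0707] [-0.0067 -0.087 ] range 0.29712325
web -y [0.5934 0.0634] [-0.0067 -0.0944] range 0.29741526
plate [0.5096 0.1302] [-0.0996 -0.041 ] range 0.3007606
endblk [ 0.582 -0.006] [-0.0075 -0.1647] range 0.34417817
endblk right [ 0.5868 -0.0082] [-0.0024 -0.1662] range 0.34421048
black [0.5679 0.1989] [-0.0523  0.0358] range 0.281555
short [0.4257 0.1382] [-0.1837 -0.0456] range 0.25611064
tip [0.6082 0.0887] [ 0.0042 -0.0671] range 0.17546085
tipL [0.6066 0.0774] [ 0.0042 -0.0785] range 0.1708749
tipR [0.61 0.1 ] [ 0.0042 -0.0557] range 0.41622275
cheek in [0.6242 0.315 ] [-0.0141  0.159 ] range 0.34138167
[-0.0034 -0.0694]
```

Request:
{"method": "drive_tool", "body": {"moves": [{"delta_pos": [0, 0, 30], "turn": 0, "claw": 0.0}, {"delta_pos": [0, 0, 30], "turn": 0, "claw": 0.0}, {"delta_pos": [0, 0, 30], "turn": 0, "claw": 0.0}, {"delta_pos": [0, 0, 10], "turn": 0, "claw": 0.0}, {"delta_pos": [0, 0, 4], "turn": 0, "claw": 0.0}, {"delta_pos": [0, 0, 4], "turn": 0, "claw": 0.0}, {"delta_pos": [0, 0, 3], "turn": 0, "claw": 0.0}, {"delta_pos": [0, 0, 0], "turn": 0, "claw": 0.0}, {"delta_pos": [0, 0, 0], "turn": 0, "claw": 0.0}]}}

```text
time_s: 3.95
tcp_pos: [0.6008, 0.087, 0.0748]
ee_rot: [[-0.989, 0.149, 0.001], [0.149, 0.989, 0.0], [-0.001, 0.0, -1.0]]
wrist_force: [-0.1, 0.5, 0.2]
gripper_width: 0.005
gripper_force: 0.0
```

Request:
{"method": "drive_tool", "body": {"moves": [{"delta_pos": [0, 0, 2], "turn": 0, "claw": 0.0}, {"delta_pos": [0, 0, 1], "turn": 0, "claw": 0.0}, {"delta_pos": [0, 0, 0], "turn": 0, "claw": 0.0}]}}

```text
time_s: 4.32
tcp_pos: [0.6005, 0.0869, 0.0713]
ee_rot: [[-0.989, 0.15, -0.0], [0.15, 0.989, -0.0], [0.0, -0.0, -1.0]]
wrist_force: [-0.5, 0.8, -0.9]
gripper_width: 0.01
gripper_force: 0.0
```

Run:
```python
from h import *
np.set_printoptions(precision=4,suppress=True)
s=monitor.sense(); print(s['tcp_pos'],s['time_s'],s['wrist_force'],s['moment'])
d=cap('wrist'); a=d['color'][130:330,180:400]; a=cv2.resize(a,None,fx=3,fy=3); cv2.imwrite('pics/w3.png',cv2.cvtColor(a,cv2.COLOR_RGB2BGR))
```

```text
[0.6005 0.0869 0.0713] 4.325 [-0.495   0.8399 -0.9381] [-0.0173  0.0053  0.0461]
```

View pics/w3.png

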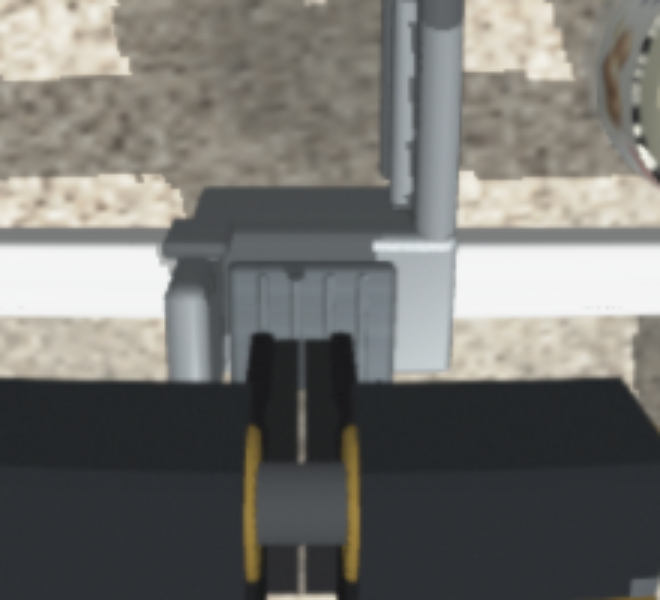

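The crop shows the fingertips ending at crop (300,335), over the pad at crop x 230–393, y 265–380. There is almost no force. I'll check the tip's height and position against the pad.

Run:
```python
from h import *
np.set_printoptions(precision=4,suppress=True)
d=dict(np.load('pics/wrist.npz')); R=d['range_z']; E=d['extrinsics']
f=210/np.tan(np.radians(float(d['vertical_fov']))/2)
def proj(p):
    q=E[:3,:3].T@(np.asarray(p)-E[:3,3]); r=np.hypot(q[0],q[1]); t=np.arctan2(r,q[2]); return np.array([d['cx'],d['cy']])+q[:2]/r*f*t, q[2]
def back(u,v):
    a=np.array([u-d['cx'],v-d['cy']]); r=np.hypot(*a); t=r/f; k=np.array([*(a/r*np.tan(t)),1])*R[v,u]; return E[:3,:3]@k+E[:3,3]
s=monitor.sense(); t=s['tcp_pos']; print('tcp proj',proj(t),'near face',proj([t[0]-.0095,t[1],t[2]]))
for v in range(216,300,4): print(v,[ (np.r_[loc(back(u,v)),back(u,v)[2]]*1000).round(0).tolist() for u in (262,273,288,305)])
```

```text
tcp proj (array([279.5307, 234.6161]), np.float64(0.21513011290803902)) near face (array([277.344 , 221.2992]), np.float64(0.2123986289733354))
216 [[-13.0, -82.0, 63.0], [-14.0, -74.0, 64.0], [-14.0, -64.0, 65.0], [-14.0, -53.0, 66.0]]
220 [[-16.0, -81.0, 79.0], [-16.0, -74.0, 78.0], [-16.0, -65.0, 78.0], [-16.0, -54.0, 79.0]]
224 [[-13.0, -81.0, 79.0], [-13.0, -74.0, 79.0], [-13.0, -65.0, 79.0], [-14.0, -54.0, 80.0]]
228 [[-11.0, -81.0, 79.0], [-10.0, -74.0, 78.0], [-11.0, -65.0, 79.0], [-11.0, -54.0, 78.0]]
232 [[-8.0, -81.0, 79.0], [-8.0, -74.0, 79.0], [-8.0, -65.0, 80.0], [-8.0, -54.0, 79.0]]
236 [[-5.0, -81.0, 79.0], [-5.0, -74.0, 79.0], [-5.0, -65.0, 79.0], [-5.0, -54.0, 79.0]]
240 [[-2.0, -81.0, 78.0], [-2.0, -74.0, 79.0], [-3.0, -65.0, 80.0], [-2.0, -54.0, 79.0]]
244 [[0.0, -81.0, 79.0], [-13.0, -73.0, 110.0], [-13.0, -65.0, 110.0], [0.0, -54.0, 79.0]]
248 [[3.0, -81.0, 80.0], [-13.0, -73.0, 116.0], [-14.0, -65.0, 116.0], [3.0, -53.0, 79.0]]
252 [[6.0, -81.0, 79.0], [-13.0, -73.0, 120.0], [-13.0, -66.0, 120.0], [6.0, -53.0, 80.0]]
256 [[-15.0, -78.0, 128.0], [-14.0, -73.0, 1
[... 319 characters left out ...]
-42.0, -63.0, 191.0]]
272 [[-41.0, -75.0, 193.0], [-14.0, -73.0, 142.0], [-13.0, -66.0, 142.0], [-41.0, -63.0, 193.0]]
276 [[-41.0, -75.0, 194.0], [-13.0, -73.0, 145.0], [-14.0, -66.0, 146.0], [-41.0, -63.0, 195.0]]
280 [[-40.0, -75.0, 195.0], [-13.0, -73.0, 149.0], [-13.0, -66.0, 149.0], [-42.0, -63.0, 199.0]]
284 [[-39.0, -74.0, 196.0], [-37.0, -72.0, 193.0], [-37.0, -67.0, 193.0], [-42.0, -63.0, 200.0]]
288 [[-39.0, -74.0, 198.0], [-37.0, -72.0, 194.0], [-38.0, -67.0, 195.0], [-42.0, -64.0, 203.0]]
292 [[-38.0, -74.0, 198.0], [-36.0, -72.0, 195.0], [-36.0, -67.0, 195.0], [-41.0, -63.0, 203.0]]
296 [[-37.0, -74.0, 199.0], [-35.0, -72.0, 196.0], [-35.0, -67.0, 196.0], [-40.0, -63.0, 203.0]]
```

The pad is still up at 79 mm, and the visible finger ends sit well above it, at about 108 mm. So the real tips are higher than the reported TCP, and I'll lower carefully with force feedback.

Request:
{"method": "drive_tool", "body": {"moves": [{"delta_pos": [0, 0, 3], "turn": 0, "claw": 0.0}, {"delta_pos": [0, 0, 3], "turn": 0, "claw": 0.0}, {"delta_pos": [0, 0, 0], "turn": 0, "claw": 0.0}]}}

```text
time_s: 4.75
tcp_pos: [0.6003, 0.0868, 0.065]
ee_rot: [[-0.989, 0.15, -0.001], [0.15, 0.989, -0.0], [0.001, -0.0, -1.0]]
wrist_force: [-0.2, -0.3, 0.6]
gripper_width: 0.007
gripper_force: 0.0
```

Request:
{"method": "drive_tool", "body": {"moves": [{"delta_pos": [0, 0, 4], "turn": 0, "claw": 0.0}, {"delta_pos": [0, 0, 4], "turn": 0, "claw": 0.0}, {"delta_pos": [0, 0, 3], "turn": 0, "claw": 0.0}, {"delta_pos": [0, 0, 0], "turn": 0, "claw": 0.0}]}}

```text
time_s: 5.25
tcp_pos: [0.6004, 0.0868, 0.0541]
ee_rot: [[-0.989, 0.15, -0.001], [0.15, 0.989, -0.0], [0.001, -0.0, -1.0]]
wrist_force: [0.1, 0.1, -0.1]
gripper_width: 0.006
gripper_force: 0.0
```

```bash
cat >> h.py <<'E'
def wcloud(d):
    h,w=d['range_z'].shape; f=210/np.tan(np.radians(float(d['vertical_fov']))/2)
    u,v=np.meshgrid(np.arange(w),np.arange(h)); a=np.stack([u-d['cx'],v-d['cy']],-1); r=np.linalg.norm(a,axis=-1)+1e-9
    k=np.concatenate([a*(np.tan(r/f)/r)[...,None],np.ones((h,w,1))],-1)*d['range_z'][...,None]
    E=np.array(d['extrinsics']); return k@E[:3,:3].T+E[:3,3]
E
python3 - <<'E'
from h import *
s=monitor.sense(); print(s['tcp_pos'],s['wrist_force'])
d=cap('wrist'); P=wcloud(d)
for v in range(216,264,4): print(v,[(np.r_[loc(P[v,u]),P[v,u,2]]*1000).round(0).tolist() for u in (262,273,288,305)])
E=cap('scene'); print(E['extrinsics'][:,3]); cv2.imwrite('pics/s2.png',cv2.cvtColor(cv2.resize(E['color'][130:260,180:360],None,fx=4,fy=4,interpolation=cv2.INTER_CUBIC),cv2.COLOR_RGB2BGR))
E
```

```text
[0.60039434 0.08683405 0.05405831] [ 0.07169945  0.10053839 -0.09004629]
216 [[-20.0, -81.0, 64.0], [-19.0, -74.0, 63.0], [-20.0, -65.0, 64.0], [-20.0, -54.0, 65.0]]
220 [[-17.0, -81.0, 65.0], [-17.0, -74.0, 65.0], [-17.0, -65.0, 65.0], [-17.0, -54.0, 64.0]]
224 [[-14.0, -81.0, 64.0], [-15.0, -74.0, 65.0], [-15.0, -65.0, 65.0], [-15.0, -54.0, 65.0]]
228 [[-17.0, -80.0, 78.0], [-17.0, -74.0, 78.0], [-17.0, -65.0, 78.0], [-17.0, -55.0, 79.0]]
232 [[-15.0, -80.0, 79.0], [-15.0, -74.0, 79.0], [-15.0, -65.0, 79.0], [-15.0, -55.0, 80.0]]
236 [[-13.0, -80.0, 80.0], [-13.0, -74.0, 80.0], [-12.0, -65.0, 78.0], [-13.0, -55.0, 79.0]]
240 [[-10.0, -80.0, 80.0], [-10.0, -74.0, 79.0], [-10.0, -65.0, 79.0], [-10.0, -55.0, 78.0]]
244 [[-7.0, -80.0, 79.0], [-14.0, -74.0, 94.0], [-14.0, -65.0, 93.0], [-7.0, -55.0, 79.0]]
248 [[-5.0, -80.0, 79.0], [-13.0, -73.0, 98.0], [-13.0, -66.0, 98.0], [-5.0, -55.0, 79.0]]
252 [[-2.0, -80.0, 79.0], [-14.0, -73.0, 104.0], [-14.0, -66.0, 104.0], [-2.0, -55.0, 79.0]]
256 [[-16.0, -78.0, 113.0], [-14.0, -73.0, 109.0], [-14.0, -66.0, 109.0], [1.0, -55.0, 78.0]]
260 [[-43.0, -75.0, 171.0], [-14.0, -73.0, 114.0], [-14.0, -66.0, 114.0], [-42.0, -62.0, 169.0]]
[-0.74693522 -0.56791194  1.05522029  1.        ]
```

View pics/s2.png

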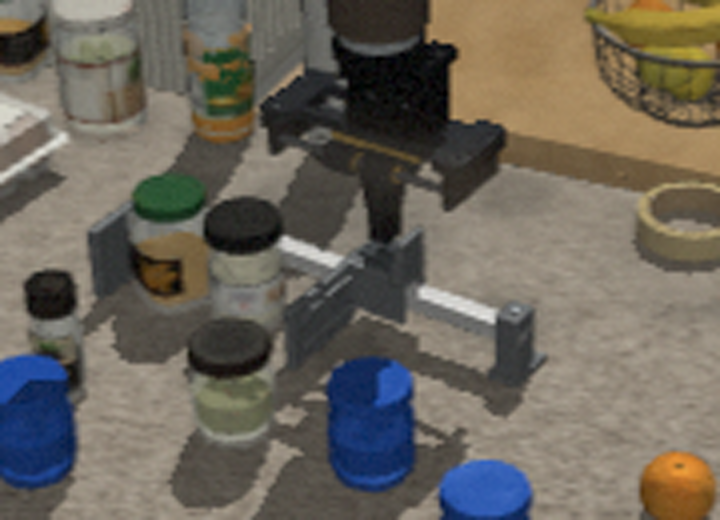

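The scene crop shows the fingertips at crop (385,235), just above the pad and not touching it. Depth puts the tip end about 37 mm above the reported TCP, so contact is expected near a reported z of 0.042.

Request:
{"method": "drive_tool", "body": {"moves": [{"delta_pos": [0, 0, 4], "turn": 0, "claw": 0.0}, {"delta_pos": [0, 0, 4], "turn": 0, "claw": 0.0}, {"delta_pos": [0, 0, 3], "turn": 0, "claw": 0.0}, {"delta_pos": [0, 0, 3], "turn": 0, "claw": 0.0}, {"delta_pos": [0, 0, 0], "turn": 0, "claw": 0.0}]}}

```text
time_s: 5.98
tcp_pos: [0.6005, 0.0869, 0.0406]
ee_rot: [[-0.989, 0.15, -0.0], [0.15, 0.989, -0.0], [0.0, -0.0, -1.0]]
wrist_force: [-0.6, 0.4, 2.6]
gripper_width: 0.004
gripper_force: 1.2
```

Request:
{"method": "drive_tool", "body": {"moves": [{"delta_pos": [0, 0, 4], "turn": 0, "claw": 0.0}, {"delta_pos": [0, 0, 3], "turn": 0, "claw": 0.0}, {"delta_pos": [0, 0, 1], "turn": 0, "claw": 0.0}, {"delta_pos": [0, 0, 0], "turn": 0, "claw": 0.0}]}}

```text
time_s: 6.48
tcp_pos: [0.6008, 0.0869, 0.0343]
ee_rot: [[-0.989, 0.149, 0.001], [0.149, 0.989, -0.0], [-0.001, -0.0, -1.0]]
wrist_force: [-4.6, 0.3, 11.1]
gripper_width: 0.003
gripper_force: 5.6
```

Request:
{"method": "drive_tool", "body": {"moves": [{"delta_pos": [0, -4, 0.5], "turn": 0, "claw": 0.0}, {"delta_pos": [0, -4, 0], "turn": 0, "claw": 0.0}, {"delta_pos": [0, -4, 0], "turn": 0, "claw": 0.0}, {"delta_pos": [0, -4, 0], "turn": 0, "claw": 0.0}, {"delta_pos": [0, -4, 0], "turn": 0, "claw": 0.0}, {"delta_pos": [0, -4, 0], "turn": 0, "claw": 0.0}]}}

```text
time_s: 7.22
tcp_pos: [0.5973, 0.0638, 0.0342]
ee_rot: [[-0.989, 0.149, 0.002], [0.149, 0.989, 0.001], [-0.001, 0.001, -1.0]]
wrist_force: [-5.6, 2.1, 14.2]
gripper_width: 0.006
gripper_force: 6.6
```

```bash
cat > st.py <<'E'
from h import *
np.set_printoptions(precision=4,suppress=True)
s=monitor.sense(); print(s['tcp_pos'],loc(s['tcp_pos']),s['wrist_force'],s['time_s'])
d=cap('wrist'); P=wcloud(d); L=loc(P); Z=P[...,2]; u,v=np.meshgrid(np.arange(560),np.arange(420))
b=(v<245)&(Z>.058)&(Z<.09)&(L[...,0]>-.03)&(L[...,0]<-.01)&(L[...,1]<0)
for lo,hi,n in((.058,.068,'body/endblk'),(.069,.082,'pad'),(.085,.102,'web')):
    m=(v<250)&(abs(L[...,0]+.005)<.02)&(L[...,1]>-.26)&(L[...,1]<.0)&(Z>lo)&(Z<hi); q=L[m]
    if len(q): print(n,len(q),np.percentile(q[:,1],[2,50,98]),np.median(Z[m]))
E
python3 st.py
```

```text
[0.5973 0.0638 0.0342] [-0.0028 -0.0934] [-5.6221  2.1284 14.2026] 7.225
body/endblk 2302 [-0.2    -0.0925 -0.0587] 0.06387177771126067
pad 1399 [-0.1207 -0.0979 -0.0743] 0.0724064901519075
web 137 [-0.1188 -0.1147 -0.1109] 0.09028002316830058
```

Request:
{"method": "drive_tool", "body": {"moves": [{"delta_pos": [0, -5, 0], "turn": 0, "claw": 0.0}, {"delta_pos": [0, -5, 0], "turn": 0, "claw": 0.0}, {"delta_pos": [0, -5, 0], "turn": 0, "claw": 0.0}, {"delta_pos": [0, -5, 0], "turn": 0, "claw": 0.0}, {"delta_pos": [0, -5, 0], "turn": 0, "claw": 0.0}, {"delta_pos": [0, -5, 0], "turn": 0, "claw": 0.0}, {"delta_pos": [0, -5, 0], "turn": 0, "claw": 0.0}, {"delta_pos": [0, -4, 0], "turn": 0, "claw": 0.0}, {"delta_pos": [0, 0, 0], "turn": 0, "claw": 0.0}]}}

```text
time_s: 8.4
tcp_pos: [0.5914, 0.0246, 0.0342]
ee_rot: [[-0.989, 0.149, 0.001], [0.149, 0.989, -0.0], [-0.001, -0.0, -1.0]]
wrist_force: [-5.2, 1.5, 14.1]
gripper_width: 0.008
gripper_force: 6.8
```

```bash
python3 st.py
```

```text
[0.5914 0.0246 0.0342] [-0.0028 -0.1331] [-5.2033  1.4918 14.0504] 8.4
body/endblk 2370 [-0.2006 -0.1344 -0.0986] 0.06373911275778268
pad 1395 [-0.1605 -0.1376 -0.1139] 0.07236895306582078
web 135 [-0.1585 -0.1543 -0.1506] 0.09034846749672351
```

Request:
{"method": "drive_tool", "body": {"moves": [{"delta_pos": [0, -4, 0], "turn": 0, "claw": 0.0}, {"delta_pos": [0, -4, 0], "turn": 0, "claw": 0.0}, {"delta_pos": [0, -4, 0], "turn": 0, "claw": 0.0}, {"delta_pos": [0, 0, 0], "turn": 0, "claw": 0.0}]}}

```text
time_s: 8.95
tcp_pos: [0.5896, 0.0127, 0.0342]
ee_rot: [[-0.989, 0.149, 0.001], [0.149, 0.989, -0.0], [-0.001, -0.0, -1.0]]
wrist_force: [-5.6, 0.4, 13.9]
gripper_width: 0.008
gripper_force: 6.8
```

Request:
{"method": "drive_tool", "body": {"moves": [{"delta_pos": [0, -4, 0], "turn": 0, "claw": 0.0}, {"delta_pos": [0, -4, 0], "turn": 0, "claw": 0.0}, {"delta_pos": [0, -2, 0], "turn": 0, "claw": 0.0}, {"delta_pos": [0, 0, 0], "turn": 0, "claw": 0.0}]}}

```text
time_s: 9.45
tcp_pos: [0.5904, 0.0046, 0.0342]
ee_rot: [[-0.989, 0.149, 0.006], [0.149, 0.989, 0.002], [-0.006, 0.003, -1.0]]
wrist_force: [-0.7, 5.1, 10.4]
gripper_width: 0.006
gripper_force: 5.3
```

```bash
python3 st.py
```

```text
[0.5904 0.0046 0.0342] [-0.0008 -0.153 ] [-0.7423  5.0928 10.4179] 9.45
body/endblk 2525 [-0.2011 -0.1516 -0.1155] 0.06372212407887162
pad 1596 [-0.177  -0.1533 -0.1307] 0.07239445191653768
web 200 [-0.1752 -0.171  -0.1672] 0.09137048972315007
```

Request:
{"method": "drive_tool", "body": {"moves": [{"delta_pos": [0, -3, 0], "turn": 0, "claw": 0.0}, {"delta_pos": [0, -2, 0], "turn": 0, "claw": 0.0}, {"delta_pos": [0, 0, 0], "turn": 0, "claw": 0.0}, {"delta_pos": [0, 0, 0], "turn": 0, "claw": 0.0}]}}

```text
time_s: 10.0
tcp_pos: [0.5908, 0.0004, 0.0342]
ee_rot: [[-0.989, 0.148, 0.008], [0.148, 0.989, 0.003], [-0.008, 0.004, -1.0]]
wrist_force: [0.6, 5.9, 9.0]
gripper_width: 0.003
gripper_force: 6.6
```

```bash
python3 st.py
```

```text
[0.5908 0.0004 0.0342] [ 0.0002 -0.1571] [0.6366 5.9124 8.9887] 10.0
body/endblk 2673 [-0.2013 -0.1535 -0.1157] 0.06363300675596428
pad 1692 [-0.1769 -0.1532 -0.1306] 0.07238326190041779
web 229 [-0.1757 -0.171  -0.1672] 0.09239390418206936
```

Request:
{"method": "drive_tool", "body": {"moves": [{"delta_pos": [0, -3, 0], "turn": 0, "claw": 0.0}, {"delta_pos": [0, -2, 0], "turn": 0, "claw": 0.0}, {"delta_pos": [0, -2, 0], "turn": 0, "claw": 0.0}, {"delta_pos": [0, 0, 0], "turn": 0, "claw": 0.0}]}}

```text
time_s: 10.55
tcp_pos: [0.5911, 0.0001, 0.0343]
ee_rot: [[-0.989, 0.148, 0.013], [0.148, 0.989, 0.011], [-0.011, 0.013, -1.0]]
wrist_force: [-2.2, 29.0, 9.6]
gripper_width: 0.006
gripper_force: 16.8
```

```bash
python3 st.py
```

```text
[0.5911 0.0001 0.0343] [ 0.0006 -0.1573] [-2.1949 29.0172  9.5744] 10.55
body/endblk 2630 [-0.2014 -0.1539 -0.1158] 0.06351227546460361
pad 1746 [-0.1769 -0.1532 -0.1306] 0.07231448388329935
web 233 [-0.1756 -0.1713 -0.1672] 0.09247204755875776
```

The stop is hard against its end: 29 N, the web no longer moves, and its back is about at the end block. I'll release most of the side load, lift straight up, and move behind the short jar while opening the fingers slightly.

Request:
{"method": "drive_tool", "body": {"moves": [{"delta_pos": [0, 5, 0], "turn": 0, "claw": 0.0}, {"delta_pos": [0, 0, -6], "turn": 0, "claw": 0.0}, {"delta_pos": [0, 0, -10], "turn": 0, "claw": 0.0}, {"delta_pos": [0, 0, -25], "turn": 0, "claw": 0.0}, {"delta_pos": [0, 0, -40], "turn": 0, "claw": 0.0}, {"delta_pos": [0, 0, -30], "turn": 0, "claw": 0.0}, {"delta_pos": [42, 18, 0], "turn": 0, "claw": 0.35}, {"delta_pos": [42, 18, 0], "turn": 0, "claw": 0.35}, {"delta_pos": [42, 18, 0], "turn": 0, "claw": 0.35}, {"delta_pos": [42, 18, 0], "turn": 0, "claw": 0.35}, {"delta_pos": [42, 18, 0], "turn": 0, "claw": 0.35}, {"delta_pos": [40, 20, 0], "turn": 0, "claw": 0.35}]}}

```text
time_s: 12.1
tcp_pos: [0.3549, 0.1427, 0.1427]
ee_rot: [[-0.989, 0.15, 0.0], [0.15, 0.989, 0.001], [-0.0, 0.001, -1.0]]
wrist_force: [-0.1, 0.0, -0.6]
gripper_width: 0.351
gripper_force: 0.0
```

Run:
```python
from h import *
np.set_printoptions(precision=4,suppress=True)
s=monitor.sense(); print(s['tcp_pos'],loc(s['tcp_pos']),s['wrist_force'],s['time_s'],s['gripper_width'])
d=cap('wrist'); P=wcloud(d)
t=cap('top'); Q=cloud(t); a=t['color'][130:330,130:370]
cv2.imwrite('pics/m.png',cv2.cvtColor(np.hstack([cv2.resize(a,(480,400)),cv2.resize(d['color'],(320,240)) if 0 else cv2.copyMakeBorder(cv2.resize(d['color'],(320,240)),0,160,0,0,cv2.BORDER_CONSTANT)]),cv2.COLOR_RGB2BGR))
for v in range(228,270,4): print(v,[(np.r_[loc(P[v,u]),P[v,u,2]]*1000).round(0).tolist() for u in (235,242,250,308,316,324)])
```

```text
[0.3549 0.1427 0.1427] [-0.2543 -0.0518] [-0.1272  0.0044 -0.578 ] 12.1 0.35091077210277005
228 [[-205.0, -102.0, 2.0], [-205.0, -94.0, 1.0], [-205.0, -85.0, 1.0], [-205.0, -20.0, 2.0], [-205.0, -11.0, 3.0], [-204.0, -1.0, 0.0]]
232 [[-199.0, -103.0, 0.0], [-200.0, -95.0, 0.0], [-200.0, -85.0, 1.0], [-210.0, -22.0, 25.0], [-200.0, -11.0, 1.0], [-200.0, -1.0, 1.0]]
236 [[-195.0, -103.0, 1.0], [-195.0, -95.0, 1.0], [-195.0, -86.0, 0.0], [-211.0, -23.0, 40.0], [-195.0, -10.0, 0.0], [-195.0, -1.0, 0.0]]
240 [[-190.0, -103.0, 1.0], [-190.0, -95.0, 2.0], [-190.0, -86.0, 1.0], [-211.0, -24.0, 50.0], [-190.0, -10.0, 1.0], [-190.0, -1.0, 1.0]]
244 [[-267.0, -75.0, 187.0], [-266.0, -72.0, 185.0], [-265.0, -68.0, 182.0], [-265.0, -36.0, 182.0], [-265.0, -32.0, 182.0], [-266.0, -28.0, 186.0]]
248 [[-266.0, -75.0, 191.0], [-265.0, -71.0, 189.0], [-265.0, -67.0, 187.0], [-264.0, -37.0, 185.0], [-265.0, -33.0, 188.0], [-267.0, -29.0, 193.0]]
252 [[-266.0, -74.0, 196.0], [-265.0, -71.0, 192.0], [-266.0, -67.0, 194.0], [-261.0, -36.0, 184.0], [-265.0, -33.0, 194.0], [-266.0, -29.0, 196.0]]
256 [[-267.0, -73.0, 201.0], [-265.0, -70.0, 197.0], [-265.0, -66.0, 197.0], [-260.0, -37.0, 187.0], [-265.0, -34.0, 197.0], [-267.0, -30.0, 201.0]]
260 [[-267.0, -73.0, 206.0], [-265.0, -70.0, 202.0], [-262.0, -67.0, 197.0], [-257.0, -36.0, 185.0], [-265.0, -34.0, 202.0], [-266.0, -30.0, 204.0]]
264 [[-266.0, -72.0, 209.0], [-265.0, -69.0, 206.0], [-260.0, -67.0, 197.0], [-255.0, -36.0, 186.0], [-265.0, -34.0, 206.0], [-266.0, -31.0, 208.0]]
268 [[-264.0, -72.0, 209.0], [-264.0, -69.0, 209.0], [-259.0, -67.0, 198.0], [-253.0, -36.0, 188.0], [-265.0, -35.0, 210.0], [-265.0, -31.0, 211.0]]
```

View pics/m.png

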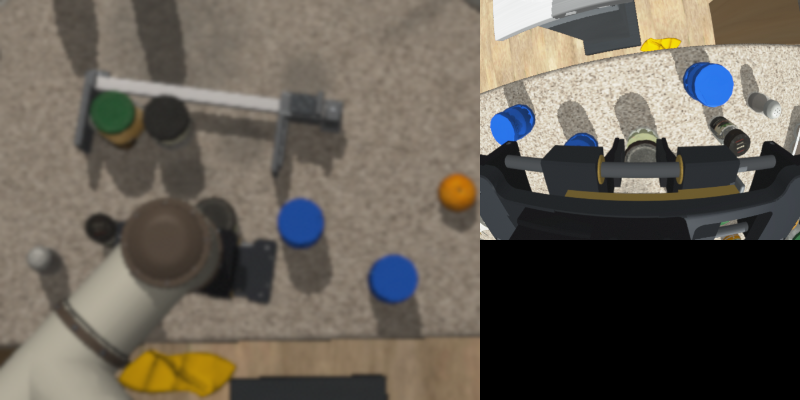

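The combined view shows the stop at the end block (left half, 300,105) with the pad up. The gripper hovers behind the short jar, which the wrist view puts between the fingers' lines at (640,150). Next I centre and descend.

Request:
{"method": "drive_tool", "body": {"moves": [{"delta_pos": [2, 5, 20], "turn": 0, "claw": 0.35}, {"delta_pos": [0, 0, 40], "turn": 0, "claw": 0.35}, {"delta_pos": [0, 0, 40], "turn": 0, "claw": 0.35}, {"delta_pos": [0, 0, 25], "turn": 0, "claw": 0.35}, {"delta_pos": [0, 0, 10], "turn": 0, "claw": 0.35}, {"delta_pos": [0, 0, 5], "turn": 0, "claw": 0.35}, {"delta_pos": [0, 0, 0], "turn": 0, "claw": 0.35}]}}

```text
time_s: 13.08
tcp_pos: [0.3554, 0.1477, 0.0033]
ee_rot: [[-0.989, 0.15, 0.001], [0.15, 0.989, 0.001], [-0.001, 0.001, -1.0]]
wrist_force: [-0.7, 0.3, 0.7]
gripper_width: 0.353
gripper_force: 0.0
```

```bash
cat > sj.py <<'E'
from h import *
np.set_printoptions(precision=4,suppress=True)
s=monitor.sense(); T=loc(s['tcp_pos']); print(s['tcp_pos'],T,s['wrist_force'],s['time_s'],s['gripper_width'])
d=cap('wrist'); P=wcloud(d); L=loc(P); Z=P[...,2]; v=np.arange(420)[:,None]
b=(Z>.015)&(Z<.084)&(abs(L[...,1]-T[1])<.06)&(L[...,0]>T[0]+.012)&(L[...,0]<T[0]+.13); q=L[b]
if len(q)>20: print('jar pts',len(q),np.percentile(q,[1,50,99],axis=0),np.percentile(Z[b],[2,98]))
m=(abs(L[...,0]-T[0]+.011)<.006)&(abs(L[...,1]-T[1])<.05)&(Z<s['tcp_pos'][2]+.08); 
if m.any(): print('tip z',np.percentile(Z[m],[1,5]),'y',np.percentile(L[m][:,1],[2,98]))
E
python3 sj.py
```

```text
[0.3554 0.1477 0.0033] [-0.2546 -0.0468] [-0.6856  0.2796  0.7143] 13.075 0.35335215939284215
jar pts 2091 [[-0.2192 -0.0741]
 [-0.2156 -0.0465]
 [-0.2033 -0.0192]] [0.0353 0.0608]
tip z [-0.0003  0.0001] y [-0.0932 -0.0007]
```

Request:
{"method": "drive_tool", "body": {"moves": [{"delta_pos": [-6, 0, 0], "turn": 0, "claw": 0.35}, {"delta_pos": [-6, 0, 0], "turn": 0, "claw": 0.35}, {"delta_pos": [-6, 0, 0], "turn": 0, "claw": 0.35}, {"delta_pos": [-5, 0, 0], "turn": 0, "claw": 0.35}, {"delta_pos": [-5, 0, 0], "turn": 0, "claw": 0.35}, {"delta_pos": [-5, 0, 0], "turn": 0, "claw": 0.35}, {"delta_pos": [-6, 0, 0], "turn": 0, "claw": 0.35}, {"delta_pos": [-6, 0, 0], "turn": 0, "claw": 0.35}, {"delta_pos": [-6, 0, 0], "turn": 0, "claw": 0.35}, {"delta_pos": [-6, 0, 0], "turn": 0, "claw": 0.35}, {"delta_pos": [-5, 0, 0], "turn": 0, "claw": 0.35}]}}

```text
time_s: 14.5
tcp_pos: [0.4165, 0.1379, 0.0029]
ee_rot: [[-0.989, 0.15, -0.0], [0.15, 0.989, -0.0], [0.0, -0.0, -1.0]]
wrist_force: [-3.4, 0.1, 1.0]
gripper_width: 0.346
gripper_force: 1.5
```

```bash
python3 sj.py
```

```text
[0.4165 0.1379 0.0029] [-0.1928 -0.0473] [-3.3501  0.1027  0.9925] 14.5 0.34625756297715715
tip z [-0.0003  0.0001] y [-0.0938 -0.0011]
```

Request:
{"method": "drive_tool", "body": {"moves": [{"delta_pos": [-6, 0, 0], "turn": 0, "claw": 0.35}, {"delta_pos": [-7, 0, 0], "turn": 0, "claw": 0.35}, {"delta_pos": [-7, 0, 0], "turn": 0, "claw": 0.35}, {"delta_pos": [-7, 0, 0], "turn": 0, "claw": 0.35}, {"delta_pos": [-7, 0, 0], "turn": 0, "claw": 0.35}, {"delta_pos": [-7, 0, 0], "turn": 0, "claw": 0.35}, {"delta_pos": [-6, 0, 0], "turn": 0, "claw": 0.35}, {"delta_pos": [-5, 0, 0], "turn": 0, "claw": 0.35}, {"delta_pos": [0, 0, 0], "turn": 0, "claw": 0.35}]}}

```text
time_s: 15.68
tcp_pos: [0.4684, 0.1304, 0.0029]
ee_rot: [[-0.989, 0.15, 0.001], [0.15, 0.989, 0.0], [-0.001, 0.0, -1.0]]
wrist_force: [0.1, 0.5, -1.5]
gripper_width: 0.352
gripper_force: 0.3
```

```bash
python3 sj.py
python3 - <<'E'
from h import *
d=dict(np.load('pics/wrist.npz')); t=cap('top')
a=cv2.resize(t['color'][130:330,130:370],(480,400)); w=cv2.copyMakeBorder(cv2.resize(d['color'],(320,240)),0,160,0,0,cv2.BORDER_CONSTANT)
cv2.imwrite('pics/m2.png',cv2.cvtColor(np.hstack([a,w]),cv2.COLOR_RGB2BGR))
E
```

```text
[0.4684 0.1304 0.0029] [-0.1404 -0.0469] [ 0.0523  0.4678 -1.4799] 15.675 0.35156400318077063
tip z [-0.0003  0.0001] y [-0.0933 -0.0005]
```

View pics/m2.png

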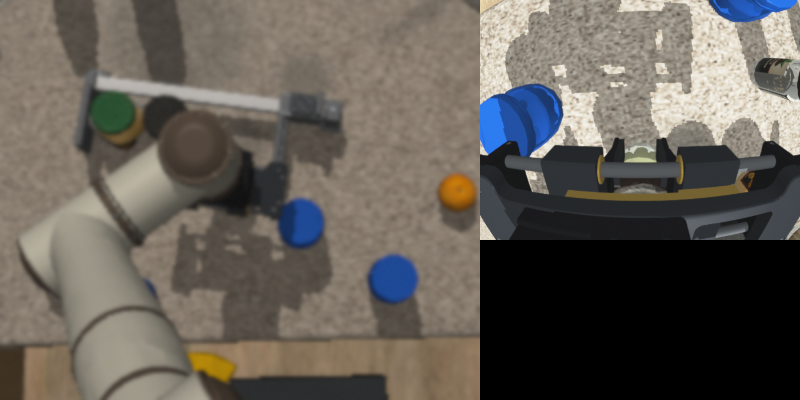

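The combined view shows the jar still upright against both fingertips (wrist view, 640,160), with the row jars and stop in place. I'll continue to just short of the bar.

Request:
{"method": "drive_tool", "body": {"moves": [{"delta_pos": [-6, 0, 0], "turn": 0, "claw": 0.35}, {"delta_pos": [-6, 0, 0], "turn": 0, "claw": 0.35}, {"delta_pos": [-6, 0, 0], "turn": 0, "claw": 0.35}, {"delta_pos": [-6, 0, 0], "turn": 0, "claw": 0.35}, {"delta_pos": [-6, 0, 0], "turn": 0, "claw": 0.35}, {"delta_pos": [-5, 0, 0], "turn": 0, "claw": 0.35}, {"delta_pos": [-5, 0, 0], "turn": 0, "claw": 0.35}, {"delta_pos": [-4, 0, 0], "turn": 0, "claw": 0.35}, {"delta_pos": [0, 0, 0], "turn": 0, "claw": 0.35}]}}

```text
time_s: 16.9
tcp_pos: [0.5119, 0.1238, 0.003]
ee_rot: [[-0.989, 0.15, 0.001], [0.15, 0.989, 0.0], [-0.001, 0.0, -1.0]]
wrist_force: [-1.7, -0.3, 1.6]
gripper_width: 0.348
gripper_force: 0.7
```

Request:
{"method": "drive_tool", "body": {"moves": [{"delta_pos": [-3, 0, 0], "turn": 0, "claw": 0.35}, {"delta_pos": [-3, 0, 0], "turn": 0, "claw": 0.35}, {"delta_pos": [-2, 0, 0], "turn": 0, "claw": 0.35}, {"delta_pos": [0, 0, 0], "turn": 0, "claw": 0.35}, {"delta_pos": [0, 0, 0], "turn": 0, "claw": 0.35}]}}

```text
time_s: 17.52
tcp_pos: [0.5193, 0.1226, 0.003]
ee_rot: [[-0.989, 0.15, 0.001], [0.15, 0.989, 0.0], [-0.001, 0.0, -1.0]]
wrist_force: [-2.0, -0.4, 0.6]
gripper_width: 0.351
gripper_force: 1.1
```

The jar should now be within a few millimetres of the bar. I'll back off, lift and check from above.

Request:
{"method": "drive_tool", "body": {"moves": [{"delta_pos": [8, 0, 0], "turn": 0, "claw": 0.35}, {"delta_pos": [20, 0, 0], "turn": 0, "claw": 0.35}, {"delta_pos": [30, 0, 0], "turn": 0, "claw": 0.35}, {"delta_pos": [30, 0, 0], "turn": 0, "claw": 0.35}, {"delta_pos": [10, 0, -40], "turn": 0, "claw": 0.35}, {"delta_pos": [0, 0, -50], "turn": 0, "claw": 0.35}, {"delta_pos": [0, 0, -50], "turn": 0, "claw": 0.35}, {"delta_pos": [0, -40, 0], "turn": 0, "claw": 0.35}, {"delta_pos": [0, -50, 0], "turn": 0, "claw": 0.35}, {"delta_pos": [0, 0, 0], "turn": 0, "claw": 0.35}]}}

```text
time_s: 18.77
tcp_pos: [0.408, 0.0464, 0.1433]
ee_rot: [[-0.988, 0.153, 0.002], [0.153, 0.988, 0.001], [-0.002, 0.001, -1.0]]
wrist_force: [0.4, -1.0, -0.9]
gripper_width: 0.348
gripper_force: 0.0
```

Run:
```python
from h import *
np.set_printoptions(precision=4,suppress=True)
t=cap('top'); Q=cloud(t); L=loc(Q); Z=Q[...,2]
def blob(n,x,y,lo,hi,r=.045):
    m=(np.hypot(L[...,0]-x,L[...,1]-y)<r)&(Z>lo)&(Z<hi); q=L[m]; print(n,len(q),(np.percentile(q,1,axis=0)+np.percentile(q,99,axis=0))/2,np.percentile(Z[m],[5,50,95]))
blob('short',-.047,-.047,.076,.096,.06)
blob('green',-.0536,.1054,.092,.108); blob('black',-.0495,.0383,.09,.107,.036)
blob('pad',-.003,-.153,.068,.086,.03); blob('web',-.003,-.171,.088,.11,.02)
cv2.imwrite('pics/f.png',cv2.cvtColor(cv2.resize(t['color'][130:330,130:370],(720,600)),cv2.COLOR_RGB2BGR))
s=monitor.sense(); print(s['time_s'],s['tcp_pos'])
```

```text
short 430 [-0.0498 -0.0347] [0.0803 0.0853 0.0896]
green 423 [-0.0542  0.1018] [0.0944 0.0999 0.104 ]
black 420 [-0.0507  0.0383] [0.0934 0.098  0.1033]
pad 140 [-0.0041 -0.1534] [0.0708 0.0771 0.0825]
web 38 [-0.0021 -0.1731] [0.0907 0.0964 0.1005]
18.825 [0.4089 0.0475 0.1434]
```

View pics/f.png

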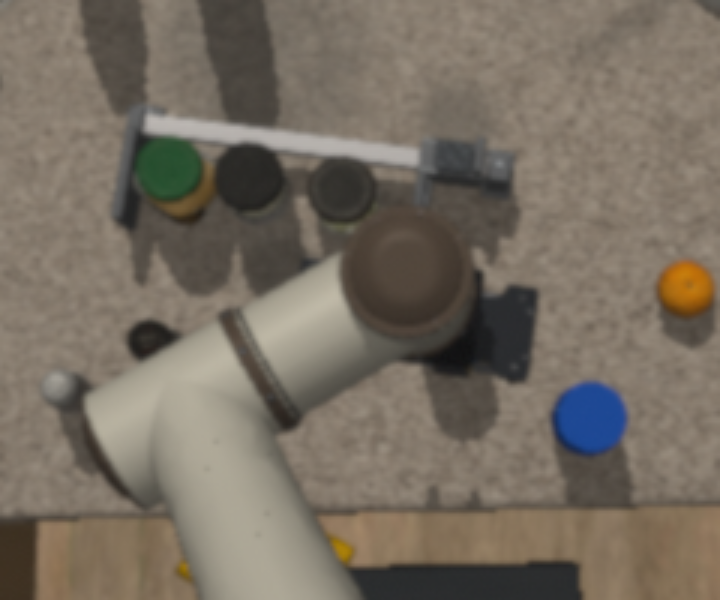

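The final picture shows the short jar at (342,190) in line with the row jars at (172,168) and (248,178). The stop is at the end block with its pad up, so I'm handing in.

```bash
python3 -c "
from station import ticket; print(ticket.finish_job())"
```

```text
the job is handed in; nothing more can be done
None
```

The job is handed in, with no verdict returned: the stop is fully back with its pad released, and the short jar stands upright in the gap in line with the row jars, which have not moved beyond measurement error.

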